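# Empty the soap cutter's catch tray

### The job

Empty the soap cutter's catch tray: pack the two full-length bars into the open lunch box, both lying flat on its floor and not stacked, and set the short end piece aside, balanced flat on the round top of the upturned calabash. The soap is fresh, so set every piece down rather than dropping it. Leave the cup, the pot and the fan where they are.

Things in the scene. Friction and masses are not known exactly. Their poses are not given: they have to be found in the camera images.
- cutter: Fixed grey bench soap cutter with a low steel catch tray joined to it. Origin on the ledge under the tray's centre. The tray measures 142 (x) x 316 (y) mm outside with 3 mm walls and floor, rim 20 mm above the ledge. The machine's housing (up to 160 mm high, 220 x 220 mm) stands past the +y end, centred at x = +30, y = +300 mm; a chute lip, up to 60 mm high, starts at y = +163 mm.
- bar_a: Full-length cream soap bar, 80 (x) x 40 (y) x 25 (z) mm, about 86 g, lying flat in the tray. Origin at its centre.
- bar_b: A second full-length cream soap bar, the same as bar_a. Origin at its centre.
- short_bar: Short end piece of the same cream soap, 54 (x) x 40 (y) x 25 (z) mm, about 58 g, lying flat in the tray. Origin at its centre.
- lunchbox: Loose open pale plastic lunch box with a grey clip on each of its four sides, lid off, 200 (x) x 140 (y) x 60 (z) mm outside with 3 mm walls and floor (clips stand out 8 mm), 450 g. Origin under the centre of its floor, z up.
- calabash: Loose half calabash (brown wooden-looking gourd bowl) lying upside down: a smooth dome, part of a sphere of radius 75 mm, 65 mm high, 149 mm across at its foot, 300 g. Origin under the centre of its foot, z up.
- calabash_top (a point): The highest point of the calabash's dome, 65 mm above the ledge; axes as the calabash's.
- cup: Bystander: blue plastic drinking cup, upright, 76 mm across, 95 mm high. Origin under its centre.
- pot: Bystander: small round terracotta-coloured ceramic pot with a cork stopper, 90 mm across, 94 mm high. Origin under its centre.
- fan: Bystander: folded white plastic fan lying flat, 30 (x) x 200 (y) x 16 (z) mm. Origin under its centre.

How it is judged:
At the end, for the whole second after the job is handed in: Both full bars at rest in the lunch box, flat on its floor (0.15 rad, 5 mm), not stacked; the short bar at rest on the calabash's dome, centre within 25 mm of the top point sideways, tilted less than 0.3 rad; calabash and box upright; pieces never dropped more than 4 cm (x of bar_a in the frame of lunchbox between -0.085 and 0.085 m and y of bar_a in the frame of lunchbox between -0.06 and 0.06 m and z of each of bar_a, bar_b in the frame of lunchbox below 0.02 m and angle between the z axis of each of bar_a, bar_b and the z axis of lunchbox, either way round below 0.15 rad and linear speed of each of bar_a, bar_b, short_bar below 0.02 m/s and x of bar_b in the frame of lunchbox between -0.085 and 0.085 m and y of bar_b in the frame of lunchbox between -0.06 and 0.06 m and horizontal distance between short_bar and calabash_top below 0.025 m and z of short_bar in the frame of calabash_top between 0.006 and 0.017 m and angle between the z axis of short_bar and the z axis of calabash, either way round below 0.3 rad and contact force between short_bar and calabash above 0.2 N and angular speed of short_bar below 0.3 rad/s and angle between each of calabash, lunchbox's own z axis and vertical below 0.1 rad); the robot touches nothing.
It fails at once if the cup, pot or fan is knocked or moved (more than 3 cm) (distance of any of cup, pot, fan from where it was at the start of the episode above 0.03 m).
It fails at once if a piece of soap is dropped or thrown (faster than 0.9 m/s out of the gripper, a fall of about 4 cm) ((linear speed of bar_a above 0.9 m/s and contact force between the fingers and bar_a below 0.1 N) or (linear speed of bar_b above 0.9 m/s and contact force between the fingers and bar_b below 0.1 N) or (linear speed of short_bar above 0.9 m/s and contact force between the fingers and short_bar below 0.1 N)).
It also fails if it takes over 72 s, if anything falls off the work surface, if the arm or the gripper's body presses on something with over 40 N, if the wrist force passes 120 N, or if a joint passes its speed limit or range.

### The arm

A 6-joint arm with a two-finger parallel gripper is mounted at the origin on the work surface. World frame = base frame: x ahead of the robot, y to its left, z up, the work surface at z = 0. Lengths are in m, angles in rad, forces in N, time in s.
With the tool pointing down it reaches from about 0.4 to 0.825 m from the base axis. Payload 7 kg.
Tool frame: the origin (TCP) lies at the centre of the arm's flange, where the gripper is bolted on; the fingertips stand 178 mm ahead of it and the grasp point (between the pads) lies arm.tcp_to_grasp ahead of it (arm.tcp_to_grasp is the distance from the TCP to the grasp point, in m); z points along the fingers, y is the direction in which the jaws open and shut (so a half turn about z gives the same grasp; the last joint's range is limited). The gripper opens to 88 mm and grips with 3 to 60 N. Pads are 19 mm wide; open, the fingers measure 130 mm over their backs; the gripper's body (78 mm by 193 mm) begins 47 mm behind the grasp point.
Start: joints at [1.463, 0.359, 0.012, 0, -1.224, -0.288], TCP at [0.26, 0.623, 0.405] pointing down, gripper open.
Joint ranges: [-3.07, 3.07], [-1.43, 2.12], [-1.02, 1.25], [-3.03, 1.67], [-3.05, -0], [-3.03, 3.03]. Speed limits (rad/s): [2.39, 2.39, 3.01, 3.14, 3.14, 3.14].

### API

Orientations are given as [roll, pitch, yaw] about the fixed x, y, z axes, in that order (R = Rz(yaw) Ry(pitch) Rx(roll)).
In Python, from station import arm gives the robot as it stands.
- The arm moves only by the tool move_arm, never from a script. Its argument "deltas" is a list of rows, each a list of 6 numbers: the shift along the world's x, y, z in mm, then the turn, a rotation vector about the world's x, y, z in degrees. In form: [[tx, ty, tz, ax, ay, az], ...]. A call has exactly 5 rows; each row shifts and turns the commanded pose from where the row before left it; what a row does not reach is not made up. A row lasts 1/12 s, in which the tool goes at most 41.7 mm and 7.16 degrees, less where a joint would pass 70% of its speed; a pose out of reach is approached as far as the arm can. A call with a gripper value outside its range is refused whole. "claw" is the closure in counts, from 0 (fully open) to 255 (shut), set as the call begins (left out, the last holds). The fingers move at their own pace and stop on an object; "squeeze" is the grip in N (left out, the last holds). Time passes only in rows, so rows that do not move let the fingers close, or fill a call up. It gives the time, the measured TCP pose, the force and the opening at its end, in the units of the state.
- arm.get_state(): the state, without advancing time (a new reading comes with each control period).
- arm.grab_frame(name): name is "side" or "top" or "wrist"; returns the picture (420x560x3 uint8, red, green, blue); there is no depth.
- arm.calibration(name): a dict with "intrinsics" (3x3 intrinsics, pixels), "T" (4x4, takes a point from camera to world coordinates); the wrist camera has in their place "mount" (4x4, takes a point from camera to tool coordinates, whose origin is the TCP and whose axes are the flange's). Camera axes: x right, y up, looking along -z (the intrinsics and any distortion apply to the point x, -y, -z); pixel columns grow to the right and rows downward; lengths in m; the calibration is good to about 2 mm. A picture is of the moment at which its call begins: read the wrist's pose just before it. calibration takes no time and is no camera call.
- arm.job_done(): hands the job in, once; it reports no verdict.
Trained networks look in the newest picture that a camera, given by its name, has taken for a name from the list of things; names that differ only in an ending like _2 or _b are one class to them, and where a whole thing is asked for, a point or a joint stands for the part that bears it (a point fixed in the world has none). Each returns a list of dicts, best first, with "score" (0 to 1); they miss things now and then, are a little off and sometimes report something else, mostly with a low value. They report only what shows in the picture. A call takes as long as a camera call.
- arm.spot_in(thing, camera): "xy" ([column, row] in pixels, amid what is visible of it).
- arm.masks_of(thing, camera): "pixels" (420x560 bool, what is visible of it) and "xy" ([column, row] in pixels, amid what is visible of it).
- arm.spot_point(thing, camera): "xy" ([column, row] in pixels: a listed point, or the origin of a listed thing).
The state is a dict: "t": time; "q": joint angles; "qd": joint speeds; "joint_efforts": joint torques, N m; "eef_pos": TCP position; "ee_rot": TCP orientation; "force": force on the tool from outside, world axes, zero at the start; "moment": the same for the moment, N m; "width": finger opening in m.
Only numpy, scipy, OpenCV 4.12 (cv2) and the standard library are available. Lean on these libraries where they do the work, as an engineer would, in place of code of your own. Each camera call takes 0.05 s, during which the arm holds its last target. There are 200 camera calls.

## Working session

There is one attempt and no reset: what is moved stays moved. The work goes in short steps, Python scripts to look and compute and a tool call to move; the robot and the scene stay as the last step left them, time stands still between calls to the robot, and variables do not carry over. Pictures are saved under pics/ and viewed, about 8 in all and at most 12, crops included, and the job is handed in when it is done.

Besides the shell and the picture viewer there is one more tool, called after "Call:" as name(argument=value, ...) on one line, values as JSON. move_arm: Moves the arm, as the interface text tells. Its arguments: {"type":"object","properties":{"deltas":{"type":"array","items":{"type":"array","items":{"type":"number"}}},"claw":{"type":"number"},"squeeze":{"type":"number"}},"required":["deltas"]}

```bash
mkdir -p pics; ls; python3 - <<'E'
from station import arm
import cv2,numpy as np
s=arm.get_state(); print({k:np.round(v,3).tolist() for k,v in s.items()}, arm.tcp_to_grasp)
for n in ("top","side"):
    im=arm.grab_frame(n); cv2.imwrite(f"pics/{n}0.png",im[:,:,::-1])
    c=arm.calibration(n); print(n,{k:np.round(v,3).tolist() for k,v in c.items()})
print({k:np.round(v,3).tolist() for k,v in arm.calibration("wrist").items()})
E
```

```text
pics
{'t': 0.0, 'q': [1.463, 0.359, 0.011, -0.0, -1.224, -0.288], 'qd': [0.001, 0.0, -0.002, -0.0, 0.001, 0.0], 'joint_efforts': [-0.001, -58.274, 29.304, 6.997, 0.007, -0.0], 'eef_pos': [0.26, 0.623, 0.404], 'ee_rot': [3.14, -0.0, -0.396], 'force': [0.06, -0.27, -0.467], 'moment': [0.044, 0.001, 0.033], 'width': 0.088} 0.1593
top {'intrinsics': [[412.616, 0.0, 278.794], [0.0, 412.616, 214.163], [0.0, 0.0, 1.0]], 'T': [[0.015, 0.984, -0.175, 0.418], [-1.0, 0.013, -0.015, -0.005], [-0.012, 0.175, 0.984, 1.14], [0.0, 0.0, 0.0, 1.0]]}
side {'intrinsics': [[406.992, 0.0, 281.232], [0.0, 406.992, 206.835], [0.0, 0.0, 1.0]], 'T': [[0.951, 0.186, -0.248, 0.41], [-0.31, 0.621, -0.72, -0.591], [0.02, 0.762, 0.648, 0.582], [0.0, 0.0, 0.0, 1.0]]}
{'intrinsics': [[301.879, 0.0, 280.404], [0.0, 301.879, 209.582], [0.0, 0.0, 1.0]], 'mount': [[-0.0, 0.951, 0.31, 0.085], [1.0, 0.001, -0.0, 0.0], [-0.0, 0.31, -0.951, 0.02], [0.0, 0.0, 0.0, 1.0]]}
```

View pics/top0.png

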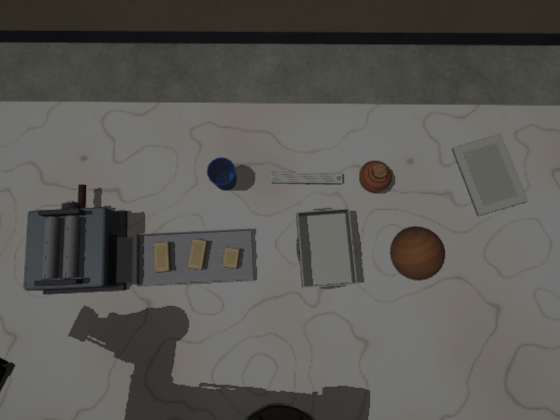

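View pics/side0.png

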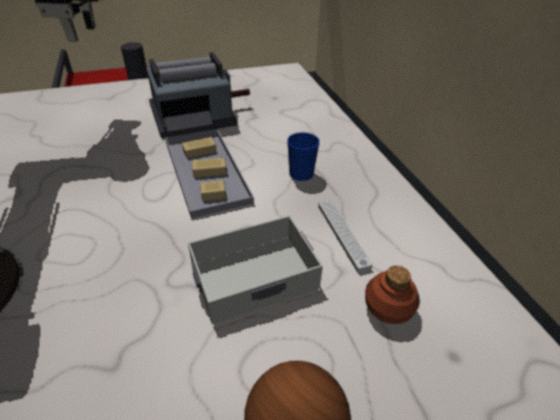

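Top view: bars at (162,257), (197,254) and the short piece at (231,258). The box is at (327,247), the calabash at (418,252), and the cup, fan and pot lie along row ~177. Next I measure them.

```bash
cat > h.py <<'E'
from station import arm
import cv2,numpy as np
from scipy.spatial.transform import Rotation as Ro
def cam(n):
    c=arm.calibration(n); K=np.array(c["intrinsics"])
    if n=="wrist":
        s=arm.get_state(); T=np.eye(4); T[:3,:3]=Ro.from_euler("xyz",s["ee_rot"]).as_matrix(); T[:3,3]=s["eef_pos"]
        return K,T@np.array(c["mount"])
    return K,np.array(c["T"])
def toplane(uv,z,KT):
    K,T=KT; uv=np.atleast_2d(uv).astype(float)
    d=np.c_[uv,np.ones(len(uv))]@np.linalg.inv(K).T; d[:,1:]*=-1
    d=d@T[:3,:3].T; o=T[:3,3]
    return (o+d*((z-o[2])/d[:,2])[:,None])[:,:2]
def rect(m,z,KT):
    c=max(cv2.findContours(m.astype(np.uint8),cv2.RETR_EXTERNAL,cv2.CHAIN_APPROX_NONE)[0],key=len).reshape(-1,2)
    p=toplane(c,z,KT)*1000
    (cx,cy),(w,h),a=cv2.minAreaRect(p.astype(np.float32))
    if w<h: w,h,a=h,w,a+90
    return np.round([cx,cy,w,h,(a+90)%180-90],1).tolist()
E
python3 - <<'E'
from h import *
for n in ("top","side"):
    im=arm.grab_frame(n); KT=cam(n)
    for t,z in (("bar_a",.028),("short_bar",.028),("lunchbox",.06),("calabash",.02),("cup",.095),("pot",.06),("fan",.016),("cutter",.02)):
        for d in arm.masks_of(t,n)[:4]: print(n,t,round(d["score"],2),d["xy"],int(d["pixels"].sum()),rect(d["pixels"],z,KT))
    for t,z in (("bar_a",.0155),("short_bar",.0155),("lunchbox",0),("calabash",0),("calabash_top",.065),("cutter",0)):
        for d in arm.spot_point(t,n)[:3]: print(" pt",n,t,round(d["score"],2),np.round(d["xy"]).tolist(),(toplane(d["xy"],z,KT)*1000).round(1).tolist())
E
```

```text
top bar_a 0.9 [161.3, 258.2] 474 [494.5, 324.9, 80.8, 43.3, 3.9]
top bar_a 0.74 [196.3, 250.4] 476 [503.9, 228.9, 79.7, 46.2, -7.3]
top bar_a 0.54 [415.0, 252.4] 2312 [516.0, -361.3, 143.4, 142.2, 44.5]
top short_bar 0.7 [233.5, 257.6] 293 [494.2, 139.9, 53.7, 40.5, 0.8]
top short_bar 0.23 [103.6, 255.1] 13808 [543.9, 556.4, 295.7, 292.2, 3.8]
top lunchbox 0.58 [323.3, 247.0] 4322 [523.4, -111.2, 215.1, 152.0, 1.1]
top calabash 0.58 [414.6, 254.6] 2371 [514.7, -362.0, 149.2, 143.0, -89.2]
top cup 0.97 [223.6, 173.7] 748 [711.0, 159.3, 88.7, 72.7, 45.8]
top pot 0.96 [373.7, 175.3] 840 [716.6, -246.5, 86.6, 86.3, -89.4]
top fan 0.72 [304.6, 177.4] 771 [720.9, -61.5, 193.8, 34.4, 89.4]
top cutter 0.72 [101.7, 256.0] 13944 [543.3, 561.0, 300.8, 295.0, 4.4]
 pt top bar_a 0.76 [200.0, 254.0] [[503.8, 225.1]]
 pt top bar_a 0.27 [322.0, 248.0] [[524.3, -108.2]]
 pt top bar_a 0.19 [193.0, 258.0] [[493.2, 243.1]]
 pt top lunchbox 0.56 [320.0, 247.0] [[530.1, -102.8]]
 pt top calabash 0.8 [415.0, 255.0] [[511.9, -364.0]]
 pt top calabash_top 0.83 [427.0, 256.0] [[504.2, -374.3]]
 pt top cutter 
[... 818 characters left out ...]
396.0] 5059 [516.4, -361.6, 132.5, 77.6, -17.6]
side fan 0.88 [346.7, 236.8] 1302 [720.4, -72.2, 210.8, 37.7, -89.5]
side fan 0.41 [193.2, 117.4] 9521 [557.9, 525.7, 916.3, 316.0, -86.3]
side cutter 0.75 [194.9, 118.4] 9620 [556.5, 517.8, 914.3, 312.9, -86.8]
 pt side bar_a 0.79 [209.0, 166.0] [[505.6, 233.9]]
 pt side bar_a 0.73 [202.0, 152.0] [[500.1, 303.5]]
 pt side short_bar 0.67 [214.0, 193.0] [[497.9, 128.9]]
 pt side short_bar 0.28 [252.0, 275.0] [[518.7, -125.6]]
 pt side lunchbox 0.91 [254.0, 275.0] [[525.1, -114.2]]
 pt side calabash 0.73 [296.0, 416.0] [[514.3, -372.2]]
 pt side calabash_top 0.7 [299.0, 392.0] [[517.4, -369.5]]
 pt side cutter 0.79 [206.0, 172.0] [[497.3, 234.3]]
```

Call:
move_arm(deltas=[[16,-26,-4,0,0,1.5],[16,-26,-4,0,0,1.5],[16,-26,-4,0,0,1.5],[16,-26,-4,0,0,1.5],[16,-26,-4,0,0,1.5]], claw=0, squeeze=15)

```text
t: 2.02
eef_pos: [0.3407, 0.4915, 0.3846]
ee_rot: [-3.141, -0.0, -0.263]
force: [1.2, -0.1, -0.1]
width: 0.0876
```

Call:
move_arm(deltas=[[16,-26,-4,0,0,1.5],[16,-26,-4,0,0,1.5],[16,-26,-4,0,0,1.5],[16,-26,-4,0,0,1.5],[16,-26,-4,0,0,1.5]])

```text
t: 2.43
eef_pos: [0.4208, 0.3614, 0.3648]
ee_rot: [-3.141, -0.0, -0.132]
force: [0.7, -0.3, 0.3]
width: 0.088
```

Call:
move_arm(deltas=[[16,-26,-4,0,0,1.5],[16,-26,-4,0,0,1.5],[16,-26,-4,0,0,1.5],[16,-26,-4,0,0,1.5],[10,-26,-4,0,0,1.7]])

```text
t: 2.85
eef_pos: [0.4953, 0.2315, 0.3447]
ee_rot: [-3.141, -0.001, 0.002]
force: [0.4, 0.1, 0.6]
width: 0.0874
```

```bash
python3 - <<'E'
from h import *
arm.grab_frame("wrist")
KT=cam("wrist"); im=arm.grab_frame("wrist"); cv2.imwrite("pics/w1.png",im[:,:,::-1])
s=arm.get_state(); print(s["t"],s["eef_pos"],s["ee_rot"],s["width"],s["force"])
n="wrist"
for t,z in (("bar_a",.028),("short_bar",.028),("lunchbox",.06)):
    for d in arm.masks_of(t,n)[:4]: print(n,t,round(d["score"],2),d["xy"],int(d["pixels"].sum()),rect(d["pixels"],z,KT))
for t,z in (("bar_a",.0155),("short_bar",.0155),("cutter",0)):
    for d in arm.spot_point(t,n)[:3]: print(" pt",n,t,round(d["score"],2),np.round(d["xy"]).tolist(),(toplane(d["xy"],z,KT)*1000).round(1).tolist())
E
```

```text
2.95 [0.49494171 0.22967211 0.34397412] [ 3.14047768e+00  1.23251806e-03 -1.86687630e-03] 0.08763958485110565 [-0.46368174  0.13932702 -0.24018884]
wrist bar_a 0.88 [191.2, 193.7] 3344 [497.1, 323.6, 81.2, 44.7, 6.2]
wrist bar_a 0.69 [280.1, 187.3] 3029 [505.4, 230.7, 81.5, 39.6, -7.3]
wrist short_bar 0.58 [362.5, 192.5] 2324 [496.9, 142.1, 57.3, 45.4, -5.9]
wrist lunchbox 0.76 [547.0, 190.5] 4995 [520.2, -1.7, 178.2, 38.2, 16.2]
 pt wrist bar_a 0.91 [280.0, 188.0] [[503.0, 227.5]]
 pt wrist bar_a 0.76 [189.0, 195.0] [[494.9, 323.1]]
 pt wrist short_bar 0.83 [362.0, 192.0] [[497.9, 140.5]]
 pt wrist cutter 0.69 [268.0, 188.0] [[499.3, 240.8]]
```

View pics/w1.png

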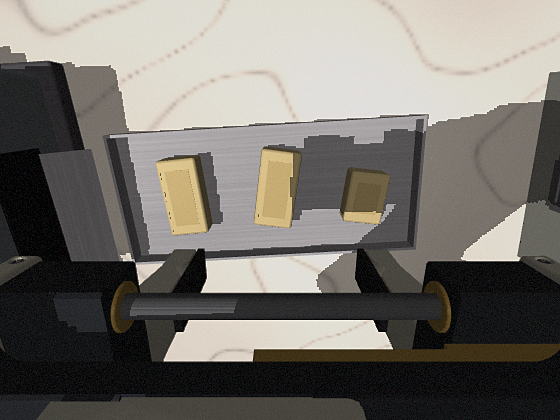

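```bash
python3 - <<'E'
from h import *
KT=cam("wrist")
print("rim corners", (toplane([[108,135],[428,115],[414,248],[136,262]],.02,KT)*1000).round().tolist())
print("short top corners", (toplane([[349,169],[388,171],[381,223],[343,221],[342,210]],.028,KT)*1000).round().tolist())
E
```

```text
rim corners [[556.0, 403.0], [575.0, 91.0], [435.0, 85.0], [417.0, 396.0]]
short top corners [[524.0, 165.0], [522.0, 126.0], [467.0, 128.0], [469.0, 168.0], [481.0, 169.0]]
```

Call:
move_arm(deltas=[[0,-18,-14,0,0,-1],[0,-18,-14,0,0,-1],[0,-18,-14,0,0,-1],[0,-18,-14,0,0,-1],[2,-18,-14,0,0,-1]], claw=104)

```text
t: 3.67
eef_pos: [0.4958, 0.1429, 0.2743]
ee_rot: [-3.141, -0.0, -0.086]
force: [0.2, -0.5, -0.5]
width: 0.0599
```

```bash
python3 - <<'E'
from h import *
arm.grab_frame("wrist")
KT=cam("wrist"); im=arm.grab_frame("wrist"); cv2.imwrite("pics/w2.png",im[:,:,::-1])
s=arm.get_state(); print(s["t"],s["eef_pos"],s["ee_rot"],s["width"])
for d in arm.masks_of("short_bar","wrist")[:2]: print(d["xy"],rect(d["pixels"],.028,KT))
for d in arm.spot_point("short_bar","wrist")[:2]: print(d["xy"],toplane(d["xy"],.0155,KT)*1000)
E
```

```text
3.7667 [0.49511096 0.14136515 0.27264778] [ 3.1392382   0.00341863 -0.08843226] 0.05401646262051173
[280.9, 212.1] [498.1, 139.1, 58.4, 40.8, -5.2]
[281.8, 215.1] [[496.30552514 137.8039928 ]]
```

View pics/w2.png

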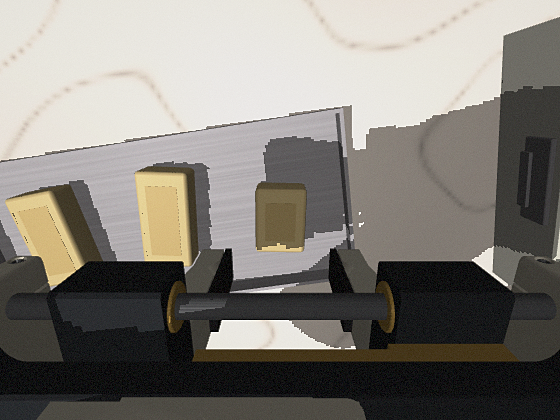

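Call:
move_arm(deltas=[[1,-1.5,-17,0,0,0],[0,0,-17,0,0,0],[0,0,-17,0,0,0],[0,0,-17,0,0,0],[0,0,-12,0,0,0]], claw=110)

```text
t: 4.28
eef_pos: [0.4975, 0.1427, 0.1943]
ee_rot: [-3.141, -0.001, -0.085]
force: [0.2, -0.8, -0.1]
width: 0.0495
```

Call:
move_arm(deltas=[[0,0,-8,0,0,0],[0,0,0,0,0,0],[0,0,0,0,0,0],[0,0,0,0,0,0],[0,0,0,0,0,0]])

```text
t: 4.7
eef_pos: [0.4976, 0.1418, 0.1877]
ee_rot: [-3.14, -0.001, -0.086]
force: [0.3, 0.0, 0.4]
width: 0.0498
```

Call:
move_arm(deltas=[[0,-1,-3,0,0,0],[0,0,0,0,0,0],[0,0,0,0,0,0],[0,0,0,0,0,0],[0,0,0,0,0,0]], claw=255)

```text
t: 5.12
eef_pos: [0.4973, 0.1402, 0.1838]
ee_rot: [3.142, -0.0, -0.087]
force: [-0.8, -0.2, 2.5]
width: 0.0402
```

Call:
move_arm(deltas=[[0,0,0,0,0,0],[0,0,0,0,0,0],[0,0,0,0,0,0],[0,0,5,0,0,0],[0,0,10,0,0,0]])

```text
t: 5.53
eef_pos: [0.4968, 0.1401, 0.1981]
ee_rot: [3.14, 0.002, -0.087]
force: [-0.3, 0.4, -1.0]
width: 0.0401
```

Call:
move_arm(deltas=[[0,0,20,0,0,0],[0,0,20,0,0,0],[0,0,20,0,0,0],[0,0,20,0,0,0],[0,0,20,0,0,0]])

```text
t: 5.95
eef_pos: [0.4971, 0.1402, 0.3006]
ee_rot: [-3.141, -0.001, -0.087]
force: [0.2, 0.7, -1.1]
width: 0.0401
```

Call:
move_arm(deltas=[[1,-15,3,0,0,0],[1,-26,3,0,0,0],[1,-26,3,0,0,0],[1,-26,3,0,0,0],[1,-26,3,0,0,0]])

```text
t: 6.37
eef_pos: [0.502, 0.0203, 0.3148]
ee_rot: [-3.141, -0.001, -0.086]
force: [-0.0, -0.6, -0.6]
width: 0.0395
```

Call:
move_arm(deltas=[[1,-26,3,0,0,1],[1,-26,3,0,0,1],[1,-26,3,0,0,1],[1,-26,3,0,0,1],[1,-26,3,0,0,1]])

```text
t: 6.78
eef_pos: [0.507, -0.11, 0.3298]
ee_rot: [-3.141, -0.001, 0.001]
force: [0.5, 0.2, -0.4]
width: 0.0399
```

Call:
move_arm(deltas=[[1,-26,0,0,0,0],[1,-26,0,0,0,0],[1,-26,0,0,0,0],[1,-26,0,0,0,0],[1,-15,0,0,0,0]])

```text
t: 7.2
eef_pos: [0.512, -0.2298, 0.3295]
ee_rot: [3.141, -0.001, -0.001]
force: [-0.3, 1.1, -0.2]
width: 0.0393
```

```bash
python3 - <<'E'
from h import *
arm.grab_frame("wrist")
KT=cam("wrist"); im=arm.grab_frame("wrist"); cv2.imwrite("pics/w3.png",im[:,:,::-1])
s=arm.get_state(); print(s["t"],s["eef_pos"],s["ee_rot"],s["width"])
for t,z in (("calabash",0.02),("lunchbox",.06)):
  for d in arm.masks_of(t,"wrist")[:2]: print(t,d["score"],d["xy"],rect(d["pixels"],z,KT))
for t,z in (("calabash",0.),("calabash_top",.065),("lunchbox",0)):
  for d in arm.spot_point(t,"wrist")[:2]: print(t,d["score"],d["xy"],toplane(d["xy"],z,KT)*1000)
E
```

```text
7.3 [ 0.51205174 -0.22965203  0.32920444] [ 3.14133765e+00 -2.78693857e-04 -2.16219094e-03] 0.0397998281417823
calabash 0.8 [414.8, 189.3] [518.2, -366.6, 151.3, 138.4, 62.4]
lunchbox 0.87 [143.3, 164.0] [541.2, -118.2, 173.7, 154.3, 5.9]
calabash 0.76 [411.7, 192.4] [[ 514.76302249 -370.74077133]]
calabash_top 0.87 [441.9, 210.8] [[ 515.71021687 -369.42162537]]
lunchbox 0.93 [168.6, 184.9] [[ 523.37547143 -114.4572484 ]]
```

View pics/w3.png

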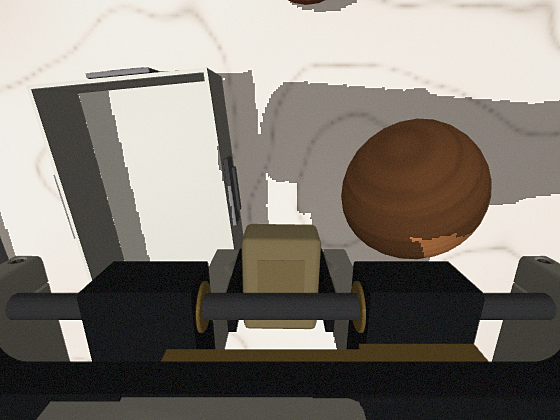

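```bash
python3 - <<'E'
from h import *
from scipy.optimize import least_squares
for n in ("wrist","top","side"):
    KT=cam(n); arm.grab_frame(n); K,T=KT
    m=arm.masks_of("calabash",n)
    if not m: continue
    m=m[0]["pixels"].astype(np.uint8)
    c=max(cv2.findContours(m,0,1)[0],key=len).reshape(-1,2)
    c=c[(c[:,1]<415)]
    d=np.c_[c,np.ones(len(c))]@np.linalg.inv(K).T; d[:,1:]*=-1; d=d@T[:3,:3].T; d/=np.linalg.norm(d,axis=1)[:,None]
    f=lambda p:(np.linalg.norm(np.cross(np.r_[p,-.01]-T[:3,3],d),axis=1)-.075)
    r=least_squares(f,[.515,-.367],loss="soft_l1",f_scale=.002); print(n,r.x*1000,np.abs(r.fun).mean(),len(c), np.abs(f(r.x)).mean())
E
```

```text
wrist [ 514.48964692 -372.69326783] 0.0017851470446368525 409 0.0017851470446368525
top [ 526.06386457 -370.01962713] 0.012578180744826969 112 0.012578180744826969
side [ 516.83634805 -371.82789901] 0.0006905662390921722 148 0.0006905662390921722
```

Call:
move_arm(deltas=[[1,-26,0,0,0,0],[1,-30,0,0,0,0],[1,-30,0,0,0,0],[0.5,-30,0,0,0,0],[0,-26,0,0,0,0]])

```text
t: 8.27
eef_pos: [0.5158, -0.3712, 0.3286]
ee_rot: [3.141, 0.0, 0.001]
force: [0.4, 0.0, -0.8]
width: 0.0401
```

Call:
move_arm(deltas=[[0,0,-15,0,0,0],[0,0,-20,0,0,0],[0,0,-20,0,0,0],[0,0,-14,0,0,0],[0,0,-7,0,0,0]])

```text
t: 8.68
eef_pos: [0.5151, -0.3694, 0.2503]
ee_rot: [-3.14, 0.003, -0.0]
force: [-0.0, -0.4, -1.0]
width: 0.04
```

Call:
move_arm(deltas=[[0,0,-2,0,0,0],[0,0,-1,0,0,0],[0,0,-1,0,0,0],[0,0,0,0,0,0],[0,0,0,0,0,0]])

```text
t: 9.1
eef_pos: [0.5161, -0.3697, 0.2496]
ee_rot: [3.141, -0.001, 0.001]
force: [-0.5, 0.5, -0.7]
width: 0.0397
```

Call:
move_arm(deltas=[[0,-1,-1,0,0,0],[0,0,-1,0,0,0],[0,0,0,0,0,0],[0,0,0,0,0,0],[0,0,0,0,0,0]])

```text
t: 9.52
eef_pos: [0.5157, -0.3707, 0.2467]
ee_rot: [3.142, -0.0, 0.0]
force: [0.4, 0.5, 0.4]
width: 0.0398
```

```bash
python3 - <<'E'
from h import *
im=arm.grab_frame("side"); cv2.imwrite("pics/s4.png",cv2.resize(im[260:,180:440],None,fx=2.5,fy=2.5)[:,:,::-1])
s=arm.get_state(); print(s["eef_pos"],s["force"])
E
```

```text
[ 0.51576337 -0.37072915  0.24668616] [ 0.77937831 -0.52511725 -0.19519204]
```

View pics/s4.png

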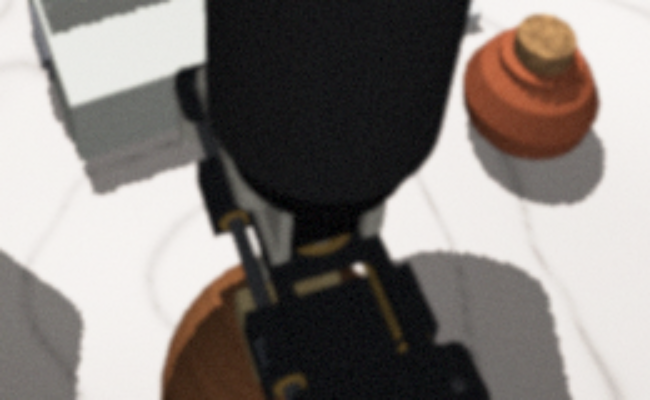

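Call:
move_arm(deltas=[[0,-1,-1,0,0,0],[0,0,0,0,0,0],[0,0,0,0,0,0],[0,0,0,0,0,0],[0,0,0,0,0,0]])

```text
t: 9.98
eef_pos: [0.5158, -0.3718, 0.2457]
ee_rot: [3.141, -0.0, 0.0]
force: [0.9, -1.2, 0.7]
width: 0.0401
```

Call:
move_arm(deltas=[[0,0,-1,0,0,0],[0,0,0,0,0,0],[0,0,0,0,0,0],[0,0,0,0,0,0],[0,0,0,0,0,0]])

```text
t: 10.4
eef_pos: [0.5158, -0.3717, 0.2456]
ee_rot: [3.141, -0.001, 0.001]
force: [-1.5, 1.7, 6.5]
width: 0.0401
```

Call:
move_arm(deltas=[[0,0,0.8,0,0,0],[0,0,0,0,0,0],[0,0,0,0,0,0],[0,0,0,0,0,0],[0,0,0,0,0,0]], squeeze=5)

```text
t: 10.82
eef_pos: [0.5158, -0.3717, 0.2457]
ee_rot: [3.141, -0.0, 0.001]
force: [-1.4, 1.1, 4.6]
width: 0.0401
```

Call:
move_arm(deltas=[[0,0,0,0,0,0],[0,0,0,0,0,0],[0,0,0,0,0,0],[0,0,0,0,0,0],[0,0,0,0,0,0]], claw=80)

```text
t: 11.23
eef_pos: [0.5157, -0.3717, 0.2452]
ee_rot: [-3.141, 0.0, 0.0]
force: [0.2, 0.6, -1.2]
width: 0.0596
```

Call:
move_arm(deltas=[[0,0,4,0,0,0],[0,0,8,0,0,0],[0,0,15,0,0,0],[0,0,25,0,0,0],[0,0,30,0,0,0]])

```text
t: 11.65
eef_pos: [0.5153, -0.3715, 0.3275]
ee_rot: [-3.14, 0.003, 0.0]
force: [1.1, -0.4, -0.3]
width: 0.0599
```

Call:
move_arm(deltas=[[0,20,10,0,0,0],[0,25,5,0,0,0],[0,25,0,0,0,0],[0,25,0,0,0,0],[0,25,0,0,0,0]], squeeze=15)

```text
t: 12.07
eef_pos: [0.5155, -0.2507, 0.3436]
ee_rot: [3.141, -0.001, 0.0]
force: [0.2, -0.3, 0.3]
width: 0.0599
```

```bash
python3 - <<'E'
from h import *
arm.grab_frame("wrist"); KT=cam("wrist"); im=arm.grab_frame("wrist"); cv2.imwrite("pics/w5.png",im[:,:,::-1])
s=arm.get_state(); print(s["t"],s["eef_pos"])
for d in arm.masks_of("short_bar","wrist")[:2]: print(d["score"],d["xy"],rect(d["pixels"],.09,KT))
for d in arm.masks_of("lunchbox","wrist")[:2]: print(d["score"],d["xy"],rect(d["pixels"],.06,KT))
for d in arm.spot_point("lunchbox","wrist")[:2]: print(d["score"],d["xy"],toplane(d["xy"],0,KT)*1000)
E
```

```text
12.1667 [ 0.51565305 -0.24925789  0.34384192]
0.79 [426.6, 213.9] [515.8, -367.4, 58.8, 49.7, -2.5]
0.81 [136.1, 166.5] [535.8, -119.7, 185.2, 154.7, 4.8]
0.7 [158.4, 184.4] [[ 523.81116852 -114.17421039]]
```

View pics/w5.png

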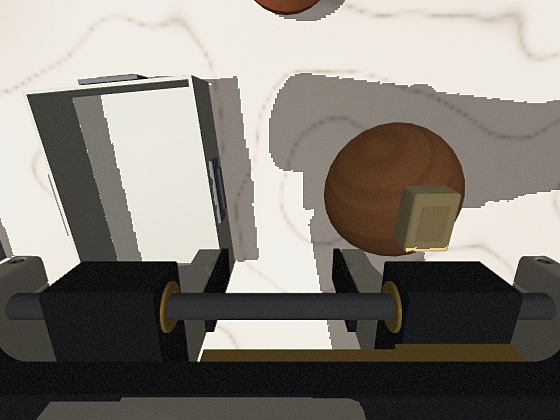

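Short bar sits flat on the dome, top face around (430,218). Box yaw comes next, while I travel to bar_b.

```bash
python3 - <<'E'
from h import *
KT=cam("wrist"); p=toplane([[28,94],[193,77],[232,255]],.06,KT)*1000
print(p.round(), "yaw from far edge",np.degrees(np.arctan2(p[0]-p[1],1)), np.degrees(np.arctan2(-(p[0]-p[1])[0],(p[0]-p[1])[1])))
E
```

```text
[[ 614.  -47.]
 [ 627. -182.]
 [ 469. -206.]] yaw from far edge [-85.55431444  89.57748495] 5.418309747590096
```

Call:
move_arm(deltas=[[0,20,0,0,0,0],[0,32,0,0,0,0],[0,34,0,0,0,0],[0,34,0,0,0,0],[0,34,0,0,0,0]])

```text
t: 12.73
eef_pos: [0.5157, -0.0974, 0.3426]
ee_rot: [3.141, -0.0, -0.002]
force: [1.1, 0.4, -0.7]
width: 0.06
```

Call:
move_arm(deltas=[[0,34,-1,0,0,-0.5],[0,34,-1,0,0,-0.5],[0,34,-1,0,0,-0.5],[0,34,-1,0,0,-0.5],[0,34,-1,0,0,-0.5]])

```text
t: 13.15
eef_pos: [0.516, 0.0731, 0.3378]
ee_rot: [-3.142, -0.0, -0.045]
force: [0.6, -0.1, -0.1]
width: 0.0601
```

Call:
move_arm(deltas=[[-2,34,-12,0,0,-1],[-2,34,-12,0,0,-1],[-2,34,-12,0,0,-1],[-2,32,-12,0,0,-0.5],[-2,20,-12,0,0,0]])

```text
t: 13.57
eef_pos: [0.5065, 0.2285, 0.2771]
ee_rot: [-3.141, -0.001, -0.105]
force: [1.1, -0.3, 0.6]
width: 0.06
```

```bash
python3 - <<'E'
from h import *
arm.grab_frame("wrist"); KT=cam("wrist"); im=arm.grab_frame("wrist"); cv2.imwrite("pics/w6.png",im[:,:,::-1])
s=arm.get_state(); print(s["t"],s["eef_pos"],s["ee_rot"],s["width"])
for d in arm.masks_of("bar_b","wrist")[:3]: print(d["score"],d["xy"],rect(d["pixels"],.028,KT))
for d in arm.spot_point("bar_b","wrist")[:3]: print(d["score"],d["xy"],toplane(d["xy"],.0155,KT)*1000)
E
```

```text
13.6667 [0.50588095 0.22819449 0.27542399] [ 3.13960887e+00  1.82231154e-03 -1.02788357e-01] 0.06019667986831303
0.65 [280.2, 218.1] [506.3, 231.0, 84.2, 40.2, -7.2]
0.62 [169.0, 226.8] [504.0, 322.9, 71.3, 47.5, 5.7]
0.79 [172.5, 239.1] [[495.16242376 323.67507572]]
0.71 [280.8, 218.3] [[504.35295443 229.05051069]]
```

Call:
move_arm(deltas=[[0,1,-17,0,0,-1],[0,0,-20,0,0,0],[0,0,-20,0,0,0],[0,0,-17,0,0,0],[0,0,-10,0,0,0]])

```text
t: 14.18
eef_pos: [0.506, 0.2257, 0.1924]
ee_rot: [3.141, 0.001, -0.124]
force: [-0.9, -0.3, -0.7]
width: 0.0603
```

Call:
move_arm(deltas=[[0,0,-7,0,0,0],[0,0,0,0,0,0],[0,0,0,0,0,0],[0,0,0,0,0,0],[0,0,0,0,0,0]])

```text
t: 14.6
eef_pos: [0.5061, 0.2275, 0.1875]
ee_rot: [-3.14, -0.001, -0.122]
force: [0.5, 0.1, -0.2]
width: 0.0601
```

Call:
move_arm(deltas=[[0,0,0,0,0,0],[0,0,0,0,0,0],[0,0,0,0,0,0],[0,0,0,0,0,0],[0,0,0,0,0,0]], claw=255)

```text
t: 15.02
eef_pos: [0.5058, 0.2275, 0.1868]
ee_rot: [-3.141, -0.0, -0.121]
force: [-0.2, 1.2, 3.7]
width: 0.0401
```

Call:
move_arm(deltas=[[0,0,5,0,0,0],[0,0,15,0,0,0],[0,0,25,0,0,0],[0,0,30,0,0,0],[0,-5,30,0,0,0]])

```text
t: 15.43
eef_pos: [0.5055, 0.2224, 0.2923]
ee_rot: [3.14, 0.001, -0.121]
force: [1.8, 0.2, -1.2]
width: 0.0401
```

Call:
move_arm(deltas=[[4,-15,10,0,0,0],[5,-26,5,0,0,1],[5,-26,0,0,0,1],[5,-26,0,0,0,1],[5,-26,0,0,0,1]])

```text
t: 15.85
eef_pos: [0.5295, 0.1021, 0.3069]
ee_rot: [-3.141, -0.0, -0.051]
force: [1.3, -0.4, -1.7]
width: 0.0401
```

Call:
move_arm(deltas=[[5,-26,0,0,0,1],[5,-26,0,0,0,1],[5,-26,0,0,0,1],[5,-26,0,0,0,1],[5,-26,0,0,0,1]])

```text
t: 16.27
eef_pos: [0.5546, -0.0281, 0.3066]
ee_rot: [-3.142, 0.0, 0.036]
force: [0.5, 0.0, 0.5]
width: 0.0398
```

Call:
move_arm(deltas=[[5,-26,0,0,0,1],[5,-26,0,0,0,1],[5,-20,0,0,0,1],[0,-8,0,0,0,0],[0,0,0,0,0,0]])

```text
t: 16.68
eef_pos: [0.5694, -0.1083, 0.3062]
ee_rot: [3.142, 0.001, 0.085]
force: [-0.8, -0.0, -1.3]
width: 0.0395
```

```bash
python3 - <<'E'
from h import *
arm.grab_frame("wrist"); KT=cam("wrist"); im=arm.grab_frame("wrist"); cv2.imwrite("pics/w7.png",im[:,:,::-1])
s=arm.get_state(); print(s["t"],s["eef_pos"],s["ee_rot"],s["width"])
for d in arm.spot_point("lunchbox","wrist")[:2]: print(d["score"],d["xy"],toplane(d["xy"],0,KT)*1000)
E
```

```text
16.7833 [ 0.56939303 -0.10669079  0.30633573] [-3.14142574e+00  5.75173629e-04  8.64485044e-02] 0.040136214398330296
0.55 [522.2, 269.4] [[ 515.22817406 -371.22042393]]
```

View pics/w7.png

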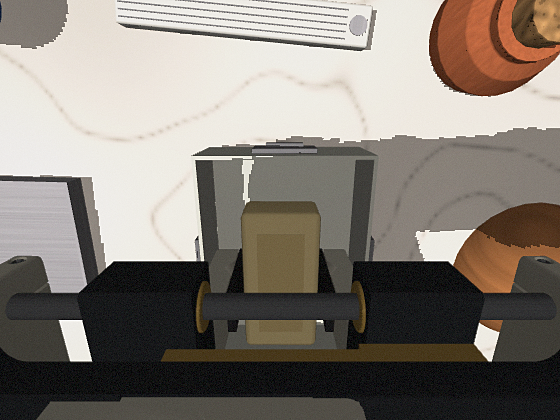

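Call:
move_arm(deltas=[[-2,-1.5,-15,0,0,0],[0,0,-25,0,0,0],[0,0,-25,0,0,0],[0,0,-25,0,0,0],[0,0,-16,0,0,0]])

```text
t: 17.25
eef_pos: [0.5669, -0.107, 0.1985]
ee_rot: [-3.141, 0.002, 0.089]
force: [-0.6, 0.2, -0.5]
width: 0.0398
```

Call:
move_arm(deltas=[[0,0,-6,0,0,0],[0,0,-3,0,0,0],[0,0,-2,0,0,0],[0,0,0,0,0,0],[0,0,0,0,0,0]])

```text
t: 17.67
eef_pos: [0.5683, -0.108, 0.1906]
ee_rot: [3.142, -0.002, 0.088]
force: [0.3, -0.2, -1.0]
width: 0.0395
```

Call:
move_arm(deltas=[[0,0,-1,0,0,0],[0,0,0,0,0,0],[0,0,0,0,0,0],[0,0,0,0,0,0],[0,0,0,0,0,0]])

```text
t: 18.08
eef_pos: [0.5678, -0.1083, 0.1887]
ee_rot: [-3.142, -0.0, 0.088]
force: [-0.3, -0.5, -1.0]
width: 0.0398
```

Call:
move_arm(deltas=[[0,0,-1,0,0,0],[0,0,0,0,0,0],[0,0,0,0,0,0],[0,0,0,0,0,0],[0,0,0,0,0,0]])

```text
t: 18.5
eef_pos: [0.5677, -0.1082, 0.1874]
ee_rot: [3.142, 0.0, 0.088]
force: [-0.0, -1.3, -0.7]
width: 0.0398
```

Call:
move_arm(deltas=[[0,0,-1,0,0,0],[0,0,0,0,0,0],[0,0,0,0,0,0],[0,0,0,0,0,0],[0,0,0,0,0,0]])

```text
t: 18.92
eef_pos: [0.5679, -0.1082, 0.1868]
ee_rot: [3.142, -0.0, 0.088]
force: [-1.1, 0.6, 4.8]
width: 0.0403
```

Call:
move_arm(deltas=[[0,0,0.5,0,0,0],[0,0,0,0,0,0],[0,0,0,0,0,0],[0,0,0,0,0,0],[0,0,0,0,0,0]], claw=80)

```text
t: 19.33
eef_pos: [0.5677, -0.1082, 0.1868]
ee_rot: [3.142, 0.0, 0.088]
force: [-0.1, 0.4, 0.3]
width: 0.0595
```

Call:
move_arm(deltas=[[0,0,5,0,0,0],[0,0,20,0,0,0],[0,0,30,0,0,0],[0,0,30,0,0,0],[-2,8,25,0,0,0]])

```text
t: 19.75
eef_pos: [0.566, -0.1008, 0.2992]
ee_rot: [3.141, -0.001, 0.087]
force: [0.8, 0.7, -0.3]
width: 0.06
```

Call:
move_arm(deltas=[[-5,20,5,0,0,0],[-5,32,0,0,0,0],[-5,32,0,0,0,0],[-5,32,0,0,0,0],[-5,32,0,0,0,0]])

```text
t: 20.17
eef_pos: [0.5402, 0.049, 0.3026]
ee_rot: [-3.141, -0.001, 0.087]
force: [0.3, 0.9, 0.9]
width: 0.0601
```

Call:
move_arm(deltas=[[-5,32,0,0,0,0],[-5,32,0,0,0,0],[-5,32,0,0,0,0],[-5,32,0,0,0,0],[-5,32,0,0,0,0]])

```text
t: 20.58
eef_pos: [0.5152, 0.2093, 0.3025]
ee_rot: [-3.141, -0.0, 0.088]
force: [0.5, 0.0, 0.6]
width: 0.0602
```

Call:
move_arm(deltas=[[-5,32,-5,0,0,0],[-5,32,-5,0,0,0],[-5,30,-5,0,0,0],[-4,20,-5,0,0,0],[0,0,0,0,0,0]])

```text
t: 21.0
eef_pos: [0.496, 0.3252, 0.2813]
ee_rot: [3.142, 0.0, 0.091]
force: [0.1, -0.7, -0.8]
width: 0.0603
```

```bash
python3 - <<'E'
from h import *
arm.grab_frame("wrist"); KT=cam("wrist"); im=arm.grab_frame("wrist"); cv2.imwrite("pics/w8.png",im[:,:,::-1])
s=arm.get_state(); print(s["t"],s["eef_pos"],s["ee_rot"],s["width"])
for d in arm.masks_of("bar_a","wrist")[:3]: print(d["score"],d["xy"],rect(d["pixels"],.028,KT))
for d in arm.spot_point("bar_a","wrist")[:3]: print(d["score"],d["xy"],toplane(d["xy"],.0155,KT)*1000)
for uv in ([[0,0]],): pass
E
```

```text
21.1 [0.49632733 0.32249934 0.2817834 ] [3.14102678e+00 5.46407105e-04 8.93392439e-02] 0.060315999309004234
0.73 [280.2, 211.2] [497.7, 327.5, 82.6, 39.3, 6.2]
0.65 [278.6, 216.1] [[494.16836154 324.29182787]]
```

View pics/w8.png

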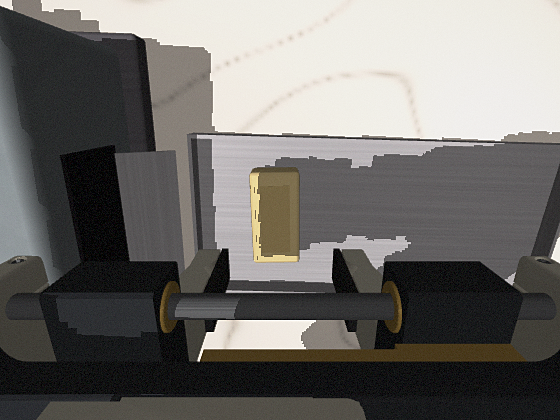

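Call:
move_arm(deltas=[[0,-7,-17,0,0,0],[0,0,-22,0,0,0],[0,0,-22,0,0,0],[0,0,-18,0,0,0],[0,0,-10,0,0,0]], claw=46)

```text
t: 21.62
eef_pos: [0.4966, 0.3132, 0.1914]
ee_rot: [3.14, 0.002, 0.086]
force: [-0.1, 0.4, 0.0]
width: 0.0717
```

Call:
move_arm(deltas=[[0,0,-6,0,0,0],[0,0,0,0,0,0],[0,0,0,0,0,0],[0,0,0,0,0,0],[0,0,0,0,0,0]])

```text
t: 22.03
eef_pos: [0.4971, 0.3151, 0.1881]
ee_rot: [-3.14, -0.001, 0.088]
force: [0.2, 0.0, 0.6]
width: 0.0717
```

Call:
move_arm(deltas=[[0,0,0,0,0,0],[0,0,0,0,0,0],[0,0,0,0,0,0],[0,0,0,0,0,0],[0,0,0,0,0,0]], claw=255)

```text
t: 22.45
eef_pos: [0.4968, 0.315, 0.1871]
ee_rot: [-3.141, -0.0, 0.088]
force: [-0.1, 0.3, 0.4]
width: 0.0442
```

Call:
move_arm(deltas=[[0,0,0,0,0,0],[0,0,0,0,0,0],[0,0,0,0,0,0],[0,0,0,0,0,0],[0,0,0,0,0,0]])

```text
t: 22.87
eef_pos: [0.4968, 0.3149, 0.1871]
ee_rot: [-3.141, -0.0, 0.088]
force: [-1.1, 0.9, 3.1]
width: 0.0397
```

Call:
move_arm(deltas=[[0,0,5,0,0,0],[0,0,15,0,0,0],[0,0,25,0,0,0],[0,0,30,0,0,0],[0,-6,30,0,0,0]])

```text
t: 23.28
eef_pos: [0.4965, 0.3089, 0.2926]
ee_rot: [3.14, 0.001, 0.088]
force: [0.5, 0.4, -0.7]
width: 0.0401
```

Call:
move_arm(deltas=[[-2,-15,10,0,0,0],[-2,-28,5,0,0,0],[-2,-30,0,0,0,0],[-2,-30,0,0,0,0],[-2,-30,0,0,0,0]])

```text
t: 23.7
eef_pos: [0.486, 0.1741, 0.307]
ee_rot: [3.141, 0.0, 0.088]
force: [-0.2, -0.4, -0.2]
width: 0.0398
```

Call:
move_arm(deltas=[[-2,-30,0,0,0,0],[-2,-30,0,0,0,0],[-2,-30,0,0,0,0],[-2,-30,0,0,0,0],[-2,-30,0,0,0,0]])

```text
t: 24.12
eef_pos: [0.4758, 0.024, 0.3069]
ee_rot: [3.142, 0.001, 0.088]
force: [0.9, -0.6, -1.3]
width: 0.04
```

Call:
move_arm(deltas=[[-2,-30,0,0,0,0],[0,-30,0,0,0,0],[0,-30,0,0,0,0],[0,-30,0,0,0,0],[0,-22,0,0,0,0]])

```text
t: 24.53
eef_pos: [0.4738, -0.1184, 0.3069]
ee_rot: [3.142, 0.001, 0.087]
force: [0.5, -0.3, -0.2]
width: 0.0398
```

```bash
python3 - <<'E'
from h import *
arm.grab_frame("wrist"); KT=cam("wrist"); im=arm.grab_frame("wrist"); cv2.imwrite("pics/w9.png",im[:,:,::-1])
s=arm.get_state(); print(s["t"],s["eef_pos"],s["ee_rot"],s["width"])
E
```

```text
24.6333 [ 0.47381482 -0.11887667  0.3066632 ] [3.14143145e+00 1.35646292e-03 8.42098268e-02] 0.04009782732557087
```

View pics/w9.png

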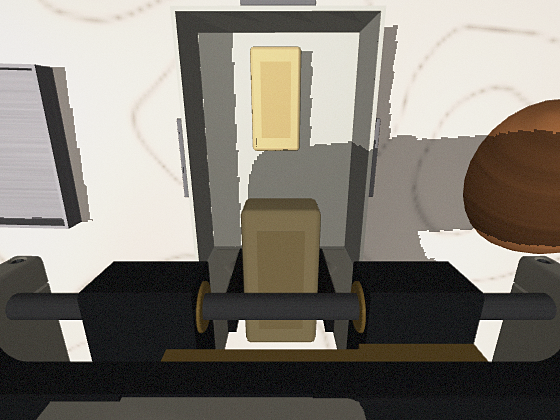

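```bash
python3 - <<'E'
from h import *
KT=cam("wrist")
print((toplane([[274,149],[277,46]],.028,KT)*1000).round(), (toplane([[274,32],[200,32],[365,32]],.003,KT)*1000).round(), (toplane([[280,7],[177,10],[386,10]],.06,KT)*1000).round())
E
```

```text
[[ 527. -110.]
 [ 605. -106.]] [[ 619. -102.]
 [ 614.  -41.]
 [ 626. -177.]] [[ 621. -107.]
 [ 614.  -40.]
 [ 626. -175.]]
```

Call:
move_arm(deltas=[[2,0,-15,0,0,0],[0,0,-25,0,0,0],[0,0,-25,0,0,0],[0,0,-25,0,0,0],[0,0,-16,0,0,0]])

```text
t: 25.05
eef_pos: [0.4755, -0.1161, 0.1989]
ee_rot: [-3.141, 0.003, 0.087]
force: [-0.5, 0.8, -0.7]
width: 0.04
```

Call:
move_arm(deltas=[[0,0,-6,0,0,0],[0,0,-3,0,0,0],[0,0,-3,0,0,0],[0,0,0,0,0,0],[0,0,0,0,0,0]])

```text
t: 25.47
eef_pos: [0.4771, -0.1161, 0.1898]
ee_rot: [-3.142, -0.001, 0.088]
force: [0.6, -0.4, -0.8]
width: 0.0401
```

Call:
move_arm(deltas=[[0,0,-1,0,0,0],[0,0,0,0,0,0],[0,0,0,0,0,0],[0,0,0,0,0,0],[0,0,0,0,0,0]])

```text
t: 25.88
eef_pos: [0.4768, -0.1162, 0.1882]
ee_rot: [-3.142, -0.0, 0.088]
force: [0.4, 0.1, -0.1]
width: 0.0404
```

Call:
move_arm(deltas=[[0,0,-1,0,0,0],[0,0,0,0,0,0],[0,0,0,0,0,0],[0,0,0,0,0,0],[0,0,0,0,0,0]])

```text
t: 26.3
eef_pos: [0.4769, -0.1162, 0.187]
ee_rot: [3.142, -0.0, 0.088]
force: [0.2, 1.1, 0.9]
width: 0.0397
```

Call:
move_arm(deltas=[[0,0,-0.5,0,0,0],[0,0,0,0,0,0],[0,0,0,0,0,0],[0,0,0,0,0,0],[0,0,0,0,0,0]])

```text
t: 26.72
eef_pos: [0.4769, -0.1162, 0.187]
ee_rot: [3.141, -0.0, 0.088]
force: [-2.6, 0.7, 9.0]
width: 0.0402
```

Contact. I release, lift, and back off towards +y for a final look.

Call:
move_arm(deltas=[[0,0,0.5,0,0,0],[0,0,0,0,0,0],[0,0,0,0,0,0],[0,0,0,0,0,0],[0,0,0,0,0,0]], claw=80)

```text
t: 27.13
eef_pos: [0.4767, -0.1162, 0.1868]
ee_rot: [3.142, 0.0, 0.088]
force: [-0.8, -0.5, -1.0]
width: 0.0596
```

Call:
move_arm(deltas=[[0,0,5,0,0,0],[0,0,20,0,0,0],[0,0,30,0,0,0],[0,0,35,0,0,0],[0,0,35,0,0,0]])

```text
t: 27.55
eef_pos: [0.4763, -0.1163, 0.3134]
ee_rot: [3.141, 0.001, 0.088]
force: [0.6, 0.0, -0.2]
width: 0.06
```

Call:
move_arm(deltas=[[-14,0,20,0,0,0],[-14,0,20,0,0,0],[-14,0,20,0,0,0],[-10,0,10,0,0,0],[0,0,0,0,0,0]])

```text
t: 27.97
eef_pos: [0.4235, -0.1164, 0.3849]
ee_rot: [-3.141, -0.005, 0.088]
force: [-0.7, 0.0, 0.0]
width: 0.0601
```

```bash
python3 - <<'E'
from h import *
arm.grab_frame("wrist"); KT=cam("wrist"); im=arm.grab_frame("wrist"); im2=arm.grab_frame("side")
cv2.imwrite("pics/end.png",np.hstack([cv2.resize(i,(400,300)) for i in (im,im2)])[:,:,::-1])
s=arm.get_state(); print(s["t"],s["eef_pos"],s["width"],s["force"])
for t,z in (("bar_a",.028),("short_bar",.09),("calabash",.02)):
  for d in arm.masks_of(t,"wrist")[:3]: print(t,d["score"],d["xy"],rect(d["pixels"],z,KT)) 
E
```

```text
28.1167 [ 0.42470778 -0.11621056  0.38187629] 0.06030332355748261 [ 0.28733376  0.16200078 -0.33154683]
bar_a 0.81 [288.2, 142.0] [475.6, -117.1, 79.3, 41.3, 5.0]
bar_a 0.71 [286.1, 52.4] [564.4, -109.6, 79.4, 40.4, 5.2]
short_bar 0.63 [545.7, 137.5] [507.3, -342.0, 58.6, 28.6, 20.8]
calabash 0.55 [498.5, 120.5] [511.5, -350.0, 142.3, 128.6, 19.9]
```

View pics/end.png

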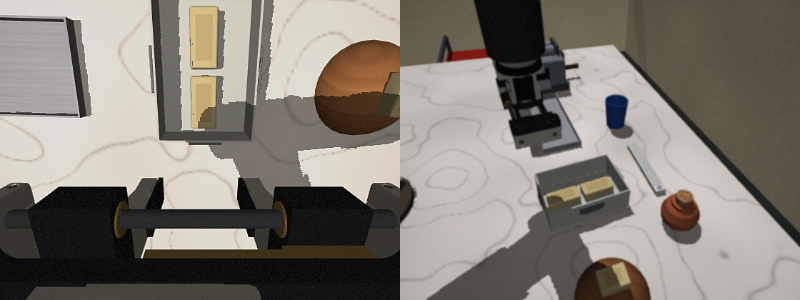

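Call:
move_arm(deltas=[[15,-20,-4,0,0,-1],[20,-30,-8,0,0,-1],[20,-30,-8,0,0,-1],[20,-30,-8,0,0,-1],[15,-25,-8,0,0,-1]])

```text
t: 28.68
eef_pos: [0.5164, -0.2532, 0.3441]
ee_rot: [3.142, 0.002, -0.0]
force: [1.4, 0.2, 1.1]
width: 0.06
```

```bash
python3 - <<'E'
from h import *
from scipy.optimize import least_squares
arm.grab_frame("wrist"); KT=cam("wrist"); im=arm.grab_frame("wrist"); K,T=KT
s=arm.get_state(); print(s["t"],s["eef_pos"],s["ee_rot"])
d=arm.masks_of("short_bar","wrist")[0]; print(d["score"],d["xy"],rect(d["pixels"],.09,KT))
m=arm.masks_of("calabash","wrist")[0]["pixels"]|d["pixels"]
c=max(cv2.findContours(m.astype(np.uint8),0,1)[0],key=len).reshape(-1,2)
v=np.c_[c,np.ones(len(c))]@np.linalg.inv(K).T; v[:,1:]*=-1; v=v@T[:3,:3].T; v/=np.linalg.norm(v,axis=1)[:,None]
f=lambda p:(np.linalg.norm(np.cross(np.r_[p,-.01]-T[:3,3],v),axis=1)-.075)
print(least_squares(f,[.515,-.367],loss="soft_l1",f_scale=.002).x)
side=arm.grab_frame("side")
cv2.imwrite("pics/end2.png",np.hstack([cv2.resize(im[100:300,330:560],(440,383)),cv2.resize(side[340:,220:380],(359,180))[:180] if 0 else cv2.copyMakeBorder(cv2.resize(side[340:,230:380],(340,181)),0,202,0,0,0)])[:,:,::-1])
E
```

```text
28.7833 [ 0.5164624  -0.25409611  0.34211667] [-3.14132707e+00  5.40988891e-03 -3.11439088e-03]
0.65 [417.5, 216.4] [515.4, -367.9, 58.8, 47.3, -3.8]
[ 0.51411245 -0.3717738 ]
```

View pics/end2.png

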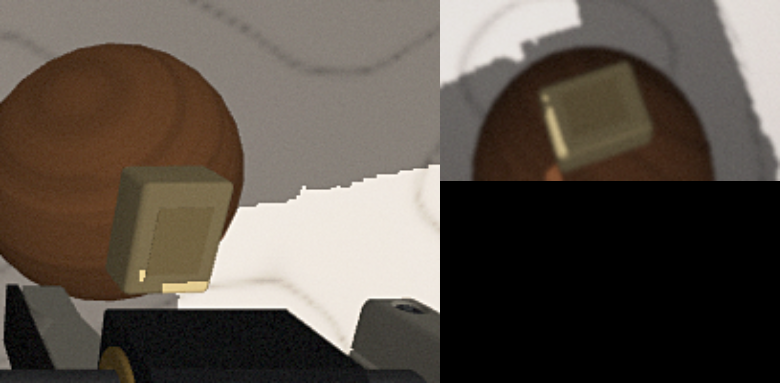

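The short bar is level near the top of the dome and hasn't moved since the view 16 s earlier. Its rotated look in the side view is just the camera's angle.

```bash
python3 -c "
from station import arm
arm.job_done(); print(arm.get_state()['t'])"
```

```text
the job is handed in; nothing more can be done
the job is handed in; nothing more can be done
```

I emptied the catch tray and handed the job in at about 29 s of the 72 s allowed. No verdict was reported.

- **Short bar:** It sits level on the calabash. Its centre is about 4 mm or less from the top point, and it had not moved between two looks 16 s apart.
- **Full bars:** Both lie flat on the lunch box floor, end to end with about 9 mm between them. They are centred near (476, -117) and (564, -110) mm. I lowered each piece until the wrist force showed contact before opening the fingers.
- **Cup, pot and fan:** The arm stayed clear of them throughout. In the last side picture they look unmoved, but I did not measure them again at the end.
- **Robot at hand-in:** The gripper was open and clear of everything.

**Checks that disagreed:** One late detection put the short bar off-centre and rotated, but it was cut off at the picture's edge. A closer look showed it centred. The detections of the cutter's position differed by up to 15 mm, so I gripped the bar next to its housing 7 mm off-centre to keep clear.

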